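Hold down the recessed reset of a block heater with the reset pin

ROBOT

A 7-joint arm with a two-finger parallel gripper is mounted at the origin on the work surface. World frame = base frame: x ahead of the robot, y to its left, z up, the work surface at z = 0. Lengths are in m, angles in rad, forces in N, time in s.
With the tool pointing down it reaches from about 0.425 to 0.825 m from the base axis. Payload 3.6 kg.
Tool frame: the origin (TCP) lies on the centre line of the jaws, within the pads' length; the fingertips stand 22 mm ahead of it and the grasp point (between the pads) lies 3 mm ahead of it; z points along the fingers, y is the direction in which the jaws open and shut (so a half turn about z gives the same grasp; the last joint's range is limited). The gripper opens to 93 mm and grips with 3 to 60 N. Pads are 15 mm wide; open, the fingers measure 128 mm over their backs; the gripper's body (75 mm by 188 mm) begins 65 mm behind the grasp point.
Start: joints at [1.232, 0.615, -0.013, 1.423, 0.008, 1.103, -0.04], TCP at [0.2, -0.618, 0.241] pointing down, gripper open.
Joint ranges: [-3.12, 3.12], [-0.3, 2.06], [-1.34, 1.32], [0.26, 2.42], [-1.36, 4.5], [0.01, 1.98], [-2.84, 2.84]. Speed limits (rad/s): [2.79, 2.79, 3.14, 3.14, 3.14, 3.14, 3.14].

INTERFACE

Orientations are given as a 3x3 rotation matrix whose columns are the frame's x, y, z axes.
In Python, from plant import observe, grab_frame, camera_model, sign_off, boxes_of gives the robot as it stands.
- The arm moves only by the tool step_arm, never from a script. Its argument "series" is a list of rows, each a list of 3 entries, a list of its own where there are three numbers: the opening, from 0 (shut) to 1 (fully open), then the shift along the tool's x, y, z in m, then the turn about the tool's z in degrees. In form: [[hand, [dx, dy, dz], yaw], ...]. A call has 1 to 12 rows; each row is the pose to reach, as a shift and turn from the pose commanded when the call began, along the tool's axes at that moment; what a row does not reach only later rows make up. A row lasts 1/8 s, in which the tool goes at most 62.5 mm and 10.7 degrees, less where a joint would pass 70% of its speed; a pose out of reach is approached as far as the arm can. A call with a gripper value outside its range is refused whole. The fingers move at their own pace and stop on an object; "squeeze" is the grip in N (left out, the last holds). Time passes only in rows, so rows that repeat a pose let the fingers close. It gives the time, the measured TCP pose, the force and the opening at its end, in the units of the state.
- observe(): the state, without advancing time (a new reading comes with each control period).
- grab_frame(name): name is "scene" or "side" or "wrist"; returns the picture (400x640x3 uint8, red, green, blue); there is no depth.
- camera_model(name): a dict with "camera_matrix" (3x3 intrinsics, pixels), "k1" (the pictures are not rectified: a ray, as slopes to the right and down, at radius r is drawn at 1 + k1 r^2 times it, then the intrinsics apply), "rvec" (rotation vector, rad) and "tvec" (3), from world to camera coordinates, as OpenCV has them. Camera axes: x right, y down, z forward; pixel columns grow to the right and rows downward; lengths in m; the calibration is good to about 2 mm. A picture is of the moment at which its call begins: read the wrist's pose just before it. camera_model takes no time and is no camera call; for the wrist camera it gives the pose at the moment of the call.
- sign_off(): hands the job in, once; it reports no verdict.
Trained networks look in the newest picture that a camera, given by its name, has taken for a name from the list of things; names that differ only in an ending like _2 or _b are one class to them, and where a whole thing is asked for, a point or a joint stands for the part that bears it (a point fixed in the world has none). Each returns a list of dicts, best first, with "confidence" (0 to 1); they miss things now and then, are a little off and sometimes report something else, mostly with a low value. They report only what shows in the picture. A call takes as long as a camera call. They do not tell look-alikes from the thing itself.
- boxes_of(camera, target): "xy" ([column, row] in pixels, amid what is visible of it).
The state is a dict: "t": time; "qpos": joint angles; "dq": joint speeds; "joint_torque": joint torques, N m; "position": TCP position; "tcp_rot": TCP orientation; "force": force on the tool from outside, world axes, zero at the start; "torque": the same for the moment, N m; "grip_width": finger opening in m.
Only numpy, scipy, OpenCV 4.12 (cv2) and the standard library are available. Lean on these libraries where they do the work, as an engineer would, in place of code of your own. Each camera call takes 0.05 s, during which the arm holds its last target.

TASK

The block heater has tripped: pull the reset pin (the tool with the thick round handle) up out of the tool rack, reach its thin tip down through the small round hole in the front strip of the heater's top, and press the recessed reset button fully down with it. Keep the button held fully down for two seconds and finish still holding it down, the pin gripped in the fingers. Leave the other two tools in the rack and do not shove or knock over the things standing about.

Things in the scene. Friction and masses are not known exactly. Their poses are not given: they have to be found in the camera images.
- pin: Reset pin, loose, about 60 g, 147 mm long, round, upright and tip down in one of the rack's three holes. Origin at the centre of its tip, own z from tip to handle. From the tip: steel shaft 6 mm thick, 0 to 70 mm; steel collar 22 mm across, 70 to 75 mm (rests on the rack); black ribbed handle 14 mm thick, 75 to 147 mm, the only thick handle in the rack.
- pin_handle (a point): Point on the pin's axis 115 mm above its tip, in the upper middle of the handle: the place to grip.
- rack: Open aluminium tool rack, fixed, 60 (x) by 190 (y) by 80 mm high, origin under its centre. The 12 mm top plate has three 12 mm holes along own y at -65, 0, 65 mm, each with one tool hanging by its 22 mm collar, tip 10 mm above the table; which tool is where varies. Tool tops are 146 to 158 mm above the table. Tools come out straight up, 70 mm to clear.
- spatula: Steel spatula, loose, in another hole of the rack: thin 6 mm rod with a flat blade 16 mm wide and 35 mm tall at the top, 148 mm in all; origin at its lower tip. Stays where it is.
- loop: Steel loop tool, loose, in the remaining hole of the rack: thin 6 mm rod with a wire ring of 23 mm diameter at the top, 136 mm in all; origin at its lower tip. Stays where it is.
- heater: White block heater, fixed, 196 mm (x) by 150 mm (y), origin under its centre, front towards own -x. The front strip of its top (own x -96 to -36 mm) is flat, 100 mm high, with the round reset hole in its -y half and a blank black display in its +y half; behind it an aluminium tube block with wells and capped tubes reaches 117 mm.
- hole (a point): Centre of the mouth of the round reset hole, level with the top face of the front strip, 100 mm above the table; heater frame (-66, -40) mm. The hole is vertical, 18 mm in diameter, 30 mm deep, with a slight chamfer.
- button_top (a point): Centre of the top face of the grey reset button at the bottom of the hole, on the hole's axis; moves down with the button. Unpressed it lies 28 mm below the mouth of the hole (72 mm above the table). The button is round, 16 mm in diameter, flat.
- reset_button (a joint): Travel of the reset button in m: 0 released, 0.006 fully down (hard stop). A spring pushes it back up: about 2 N to start, 5.7 N at the bottom.
- wash_bottle: Clear wash bottle, red cap and bent spout, 68 mm diameter, about 200 mm high, loose, at the back of the table; origin under its centre. Leave alone.
- beaker: Glass beaker, 56 mm diameter, 75 mm high, loose, between the rack and the heater; origin under its centre. Leave alone.
- flask: Glass conical flask, 80 mm diameter, 118 mm high, loose, at the right; origin under its centre. Leave alone.
- pipette: White pipette lying on the table at the right, near the robot, 250 mm long, 26 mm high, loose; own x along its length, origin on the table under its body. Leave alone.
- tip_box: Blue tip box with clear lid, 89 by 129 by 72 mm, loose, at the left; origin under its centre. Leave alone.
There are look-alikes about, which are no part of the job. Leave any red look-alike of the pin alone.

How it is judged:
On the way, in this order (a step that is already met when the one before it is completed fails the run):
1. the reset pin is pulled up out of the rack, gripped in the fingers, its tip above the rack's top (z of pin in the frame of rack above 0.085 m and contact force between the fingers and pin above 1 N), for 0.1 s.
2. the pin's tip is inside the reset hole (z of pin in the frame of hole below -0.01 m and horizontal distance between pin and hole below 0.009 m), for 0.1 s.
3. the pin holds the button fully down for 1.5 s (value of joint reset_button above 0.0045 m and contact force between pin and reset_button above 1.5 N), for 1.5 s.
At the end, for the whole second after the job is handed in: Ends holding: gripped pin, still and within 0.35 rad of upright, tip over 28 mm deep in the hole (within 9 mm of its axis), pushes the button with over 1.5 N, at least 4.5 of 6 mm down; the robot does not touch the button; other loose things are within 30 mm of their start (all of step 3 and contact force between the fingers and pin above 1 N and contact force between the arm and reset_button below 0.1 N and horizontal distance between pin and hole below 0.009 m and z of pin in the frame of hole below -0.028 m and angle between pin's own z axis and vertical below 0.35 rad and linear speed of pin below 0.02 m/s and distance of each of spatula, loop, wash_bottle, beaker, flask, pipette, tip_box from where it was at the start of the episode below 0.03 m); the arm keeps its last pose, push and grip.
It fails at once if one of the other two tools is pulled out of the rack or carried off (distance of any of spatula, loop from where it was at the start of the episode above 0.03 m).
It fails at once if something standing about is shoved or knocked over (distance of any of wash_bottle, beaker, flask, pipette, tip_box from where it was at the start of the episode above 0.03 m or angle between any of wash_bottle, beaker, flask, tip_box's own z axis and vertical above 0.5 rad).
It fails at once if the button is pushed by the robot itself instead of the pin (contact force between the arm and reset_button above 0.5 N).
It also fails if it takes over 48 s, if anything falls off the work surface, if the arm or the gripper's body presses on something with over 40 N, if the wrist force passes 120 N, or if a joint passes its speed limit or range.

## Working session

There is one attempt and no reset: what is moved stays moved. The work goes in short steps, Python scripts to look and compute and a tool call to move; the robot and the scene stay as the last step left them, time stands still between calls to the robot, and variables do not carry over. Pictures are saved under pics/ and viewed, and the job is handed in when it is done.

Besides the shell and the picture viewer there is one more tool, called after "Request:" as name([rows], argument=value, ...), one row to a line, values as JSON. step_arm: Moves the arm, as the interface text tells. Its arguments: {"type":"object","properties":{"series":{"type":"array"},"squeeze":{"type":"number"}},"required":["series"]}

```bash
mkdir -p pics; ls
cat > h.py <<'E'
import numpy as np, cv2
from plant import *
def save(n,f):
    im=grab_frame(n); cv2.imwrite(f'pics/{f}.png',im[:,:,::-1]); return im
def ray(n,px,cm=None):
    m=cm or camera_model(n); K=np.array(m['camera_matrix']); k1=float(np.ravel(m['k1'])[0])
    R=cv2.Rodrigues(np.array(m['rvec'],float))[0]; t=np.array(m['tvec'],float).ravel()
    u=cv2.undistortPoints(np.array([[px]],float),K,np.array([k1,0,0,0.]))[0,0]
    return -R.T@t, R.T@np.array([u[0],u[1],1])
def atz(n,px,z,cm=None):
    o,d=ray(n,px,cm); return o+d*(z-o[2])/d[2]
def proj(n,P,cm=None):
    m=cm or camera_model(n)
    return cv2.projectPoints(np.array([P],float),np.array(m['rvec'],float),np.array(m['tvec'],float),np.array(m['camera_matrix']),np.array([float(np.ravel(m['k1'])[0]),0,0,0]))[0][0,0]
def tri(l):
    A=0;b=0
    for o,d in l:
        d=d/np.linalg.norm(d);M=np.eye(3)-np.outer(d,d);A=A+M;b=b+M@o
    X=np.linalg.solve(A,b)
    return X,[np.linalg.norm(np.cross(X-o,d/np.linalg.norm(d))) for o,d in l]
E
python3 - <<'E'
from h import *
s=observe();print(s['t'],s['position'],s['tcp_rot'],s['grip_width'])
for n in('scene','side','wrist'):
    save(n,n+'0')
    for t in('pin','pin_handle','hole','rack','heater') if n!='wrist' else ():
        try: print(n,t,[(np.round(b['xy']),round(b['confidence'],2)) for b in boxes_of(n,t)])
        except Exception as e: print(t,e)
E
```

```text
pics
0.0 [ 0.19980009 -0.61778394  0.23952552] [[ 9.51469976e-01  3.07740555e-01 -7.96887248e-04]
 [ 3.07741584e-01 -9.51467085e-01  2.34585280e-03]
 [-3.62979465e-05 -2.47724385e-03 -9.99996931e-01]] 0.09301625768485368
scene pin [(array([390., 194.]), 0.46)]
scene pin_handle [(array([392., 189.]), 0.52)]
scene hole [(array([258., 213.]), 0.59)]
scene rack [(array([389., 211.]), 0.88)]
scene heater [(array([260., 215.]), 0.79)]
side pin [(array([262., 224.]), 0.79), (array([293., 235.]), 0.52)]
side pin_handle [(array([260., 226.]), 0.58), (array([382., 148.]), 0.55), (array([293., 235.]), 0.44)]
side hole [(array([364., 181.]), 0.96), (array([293., 236.]), 0.74)]
side rack [(array([294., 266.]), 0.91)]
side heater [(array([364., 182.]), 0.7)]
```

View pics/scene0.png

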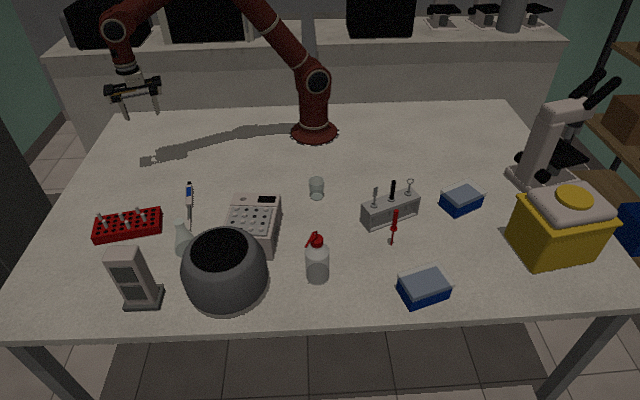

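View pics/side0.png

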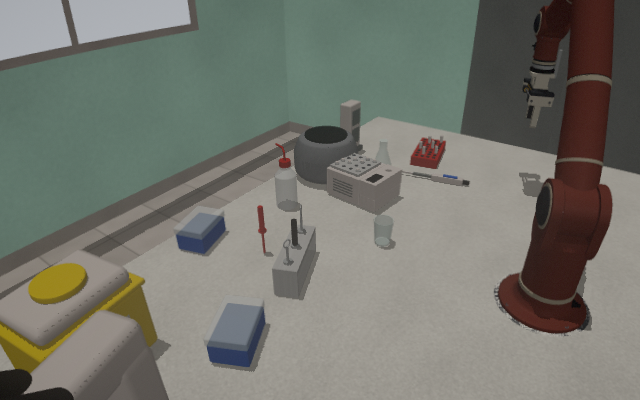

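View pics/wrist0.png

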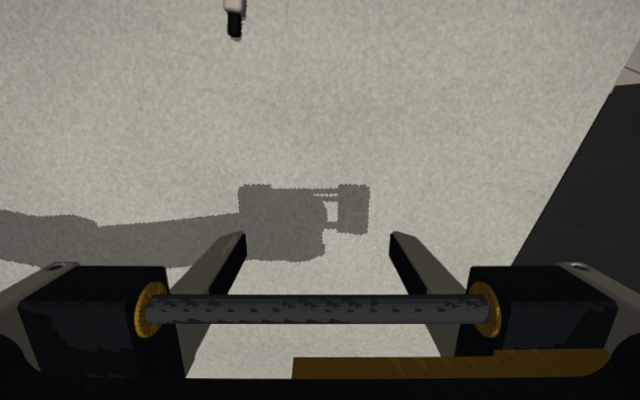

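Run:
```python
import cv2,numpy as np
a=cv2.imread('pics/scene0.png');b=cv2.imread('pics/side0.png')
def c(i,x,y,w,h,s): return cv2.resize(i[y:y+h,x:x+w],(w*s,h*s),interpolation=cv2.INTER_CUBIC)
t=np.hstack([c(a,350,170,80,60,5),c(b,250,195,80,60,5)])
u=np.hstack([c(a,215,180,80,60,5),c(b,325,145,80,60,5)])
cv2.imwrite('pics/crop0.png',np.vstack([t,u]))
```

```text
(no output)
```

View pics/crop0.png

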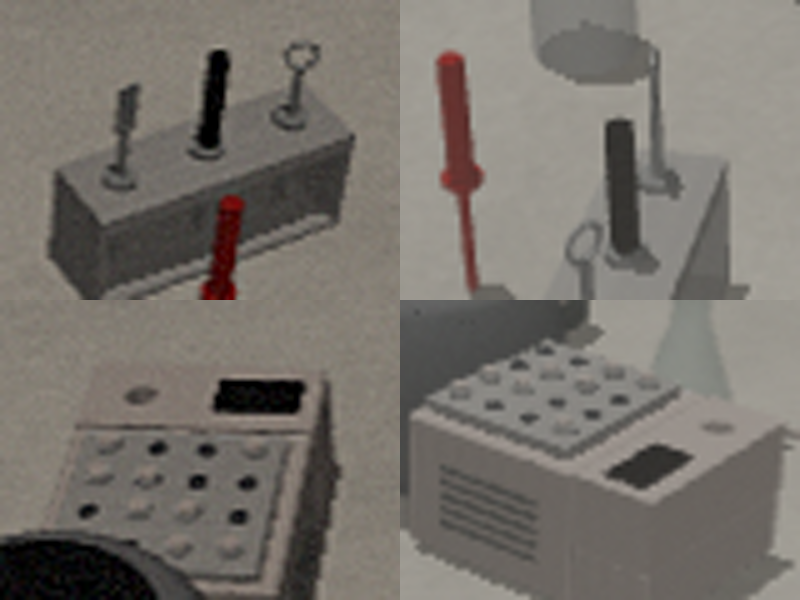

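Run:
```python
from h import *
def both(n,a,b,z):
    X,r=tri([ray('scene',a),ray('side',b)]);print(n,X.round(4),np.round(r,4),'atz',atz('scene',a,z).round(4),atz('side',b,z).round(4))
both('top',(393.6,180.6),(294.2,219.8),.155)
both('collar',(391.4,199.4),(296,245.5),.083)
both('spat',(374,206),(381-250+170,232) if 0 else (302,231.8),.083)
both('loop',(408,193.6),(287,255),.083)
both('hole',(243.1,199),(388.6,170.4),.1)
for n in('scene','side'):
    o,_=ray(n,(320,200));print(o)
for t in ['beaker','wash_bottle','flask','tip_box','pipette']:
    for n in ('scene','side'):
        print(t,n,[(np.round(b['xy']),round(b['confidence'],2),atz(n,b['xy'],.05).round(3)) for b in boxes_of(n,t)][:3])
```

```text
top [0.547  0.232  0.1552] [0.0001 0.0001] atz [0.5468 0.232  0.155 ] [0.5472 0.2318 0.155 ]
collar [0.5471 0.2318 0.079 ] [0.0012 0.0012] atz [0.5528 0.2314 0.083 ] [0.5434 0.2347 0.083 ]
spat [0.5728 0.1724 0.0765] [0.0006 0.0006] atz [0.5803 0.1713 0.083 ] [0.5668 0.1791 0.083 ]
loop [0.533  0.2862 0.0895] [0.0027 0.0027] atz [0.5279 0.2904 0.083 ] [0.5379 0.2768 0.083 ]
hole [ 0.5341 -0.2404  0.0951] [0. 0.] atz [ 0.5398 -0.2391  0.1   ] [ 0.5298 -0.2312  0.1   ]
[ 1.51289608 -0.02969058  0.93823654]
[0.00626897 0.88814818 0.70211999]
beaker scene [(array([318., 187.]), 0.83, array([0.433, 0.   , 0.05 ])), (array([181., 236.]), 0.52, array([ 0.644, -0.425,  0.05 ]))]
beaker side [(array([384., 232.]), 0.88, array([0.412, 0.017, 0.05 ])), (array([294., 238.]), 0.47, array([0.599, 0.175, 0.05 ]))]
wash_bottle scene [(array([317., 264.]), 0.82, array([ 0.776, -0.017,  0.05 ]))]
wash_bottle side [(array([286., 186.]), 0.87, array([ 0.798, -0.038,  0.05 ])), (array([364., 178.]), 0.34, array([ 0.613, -0.227,  0.05 ]))]
flask scene []
flask side [(array([381., 149.]), 0.8, array([ 0.681, -0.473,  0.05 ])), (array([294., 235.]), 0.68, array([0.607, 0.164, 0.05 ])), (array([366., 179.]), 0.65, array([ 0.605, -0.224,  0.05 ]))]
tip_box scene [(array([460., 200.]), 0.68, array([0.532, 0.47 , 0.05 ]))]
tip_box side []
pipette scene [(array([193., 196.]), 0.78, array([ 0.456, -0.425,  0.05 ])), (array([459., 199.]), 0.41, array([0.527, 0.466, 0.05 ]))]
pipette side [(array([446., 177.]), 0.61, array([ 0.389, -0.387,  0.05 ]))]
```

Candidates for the pin: the black thick handle in the rack's middle hole, scene (393,188) / side (295,232), and the red look-alike standing behind the rack, scene (395,225) / side (262,222). The thin spatula is at scene (375,196) and the ring tool at (410,186). In the crop, the black one fits the description. The reset hole is at scene (243,199) / side (389,170), beside the black display.

Request:
step_arm([
  [1, [0.02, -0.01, -0.03], 0],
  [1, [0.06, -0.035, -0.06], -5],
  [1, [0.11, -0.06, -0.06], -10],
  [1, [0.16, -0.085, -0.06], -15],
  [1, [0.21, -0.115, -0.06], -20],
  [1, [0.26, -0.14, -0.06], -25],
  [1, [0.31, -0.17, -0.06], -30],
  [1, [0.36, -0.195, -0.06], -35],
  [1, [0.41, -0.22, -0.06], -40],
  [1, [0.446, -0.242, -0.06], -45],
  [1, [0.446, -0.242, -0.06], -45],
])

```text
t: 2.52
position: [0.5525, -0.246, 0.3006]
tcp_rot: [[0.448, 0.894, 0.002], [0.894, -0.448, 0.003], [0.004, 0.0, -1.0]]
force: [0.1, -0.6, 0.8]
grip_width: 0.0928
```

Run:
```python
from h import *
s=observe();R=np.array(s['tcp_rot']);p=np.array(s['position']);print(s['t'],p,R.round(3))
print('to above hole',R.T@(np.array([.535,-.24,.30])-p),'to above pin',R.T@(np.array([.547,.232,.25])-p))
for n,a,b in(('redtop',(396.3,210),(261.5,206.5)),):
    print(n,tri([ray('scene',a),ray('side',b)]))
save('wrist','wrist1'); print(proj('wrist',(.535,-.238,.1)))
print(boxes_of('wrist','hole'))
```

```text
2.525 [ 0.55248187 -0.2460149   0.30059671] [[ 0.448  0.894  0.002]
 [ 0.894 -0.448  0.003]
 [ 0.004  0.    -1.   ]]
to above hole [-0.00244973 -0.01832497  0.00058764] to above pin [ 0.42480199 -0.21889596  0.05211678]
redtop (array([0.6664403 , 0.21755423, 0.14381281]), [np.float64(0.0016215470227540726), np.float64(0.0016215470227543105)])
[302.80233287 179.2866349 ]
[{'xy': [341.9, 127.6], 'confidence': 0.89}]
```

View pics/wrist1.png

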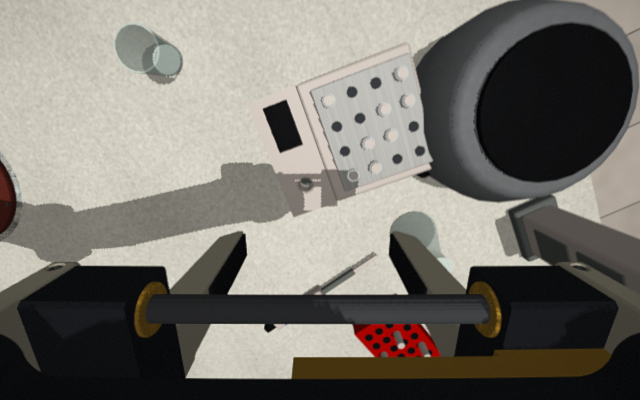

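Run:
```python
from h import *
im=cv2.imread('pics/wrist1.png')[140:230,240:360]
cv2.imwrite('pics/c1.png',cv2.resize(im,None,fx=6,fy=6,interpolation=cv2.INTER_CUBIC))
for px in((306,182),(308,184)): print(atz('wrist',px,.1))
o,_=ray('wrist',(0,0));print(o)
```

```text
[ 0.53575127 -0.24522228  0.1       ]
[ 0.5368004  -0.24867369  0.1       ]
[ 0.5855981  -0.17947648  0.44578504]
```

View pics/c1.png

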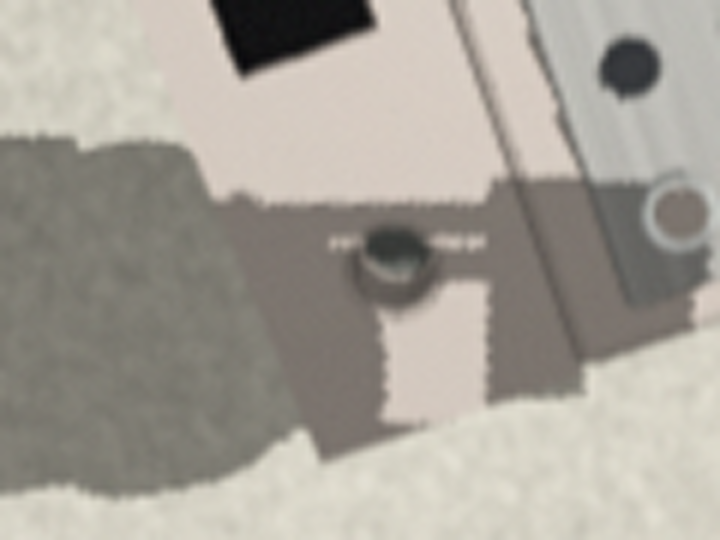

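Request:
step_arm([
  [1, [0.04, -0.02, 0.0], -5],
  [1, [0.085, -0.045, 0.0], -10],
  [1, [0.13, -0.067, 0.0], -15],
  [1, [0.175, -0.09, 0.0], -20],
  [1, [0.22, -0.113, 0.0], -25],
  [1, [0.265, -0.137, 0.0], -30],
  [1, [0.31, -0.16, 0.0], -35],
  [1, [0.35, -0.18, 0.0], -40],
  [1, [0.39, -0.2, 0.0], -45],
  [1, [0.425, -0.219, 0.0], -45],
  [1, [0.425, -0.219, 0.02], -45],
  [1, [0.425, -0.219, 0.02], -45],
])

```text
t: 4.12
position: [0.5483, 0.2245, 0.2792]
tcp_rot: [[-0.305, 0.952, -0.003], [0.952, 0.305, -0.003], [-0.003, -0.004, -1.0]]
force: [0.6, -0.6, -0.5]
grip_width: 0.0928
```

Run:
```python
from h import *
m=None
s=observe();R=np.array(s['tcp_rot']);p=np.array(s['position']);print(s['t'],p,R.round(3))
save('wrist','wrist2'); print(proj('wrist',(.547,.232,.157)))
print(boxes_of('wrist','pin_handle'),boxes_of('wrist','rack'))
```

```text
4.125 [0.54834789 0.22445678 0.27921632] [[-0.305  0.952 -0.003]
 [ 0.952  0.305 -0.003]
 [-0.003 -0.004 -1.   ]]
[318.31437062 191.8592875 ]
[{'xy': [409.3, 222.9], 'confidence': 0.84}, {'xy': [327.3, 229.8], 'confidence': 0.37}] [{'xy': [321.1, 162.6], 'confidence': 0.89}, {'xy': [322.0, 184.4], 'confidence': 0.5}]
```

View pics/wrist2.png

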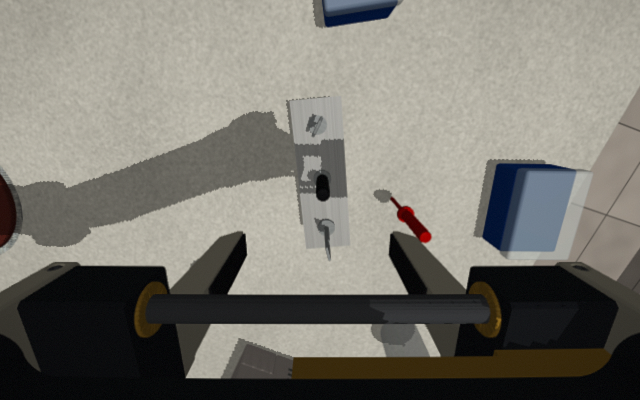

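Run:
```python
from h import *
im=cv2.imread('pics/wrist2.png')[160:270,270:370]
cv2.imwrite('pics/c2.png',cv2.resize(im,None,fx=6,fy=6,interpolation=cv2.INTER_CUBIC))
```

```text
(no output)
```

View pics/c2.png

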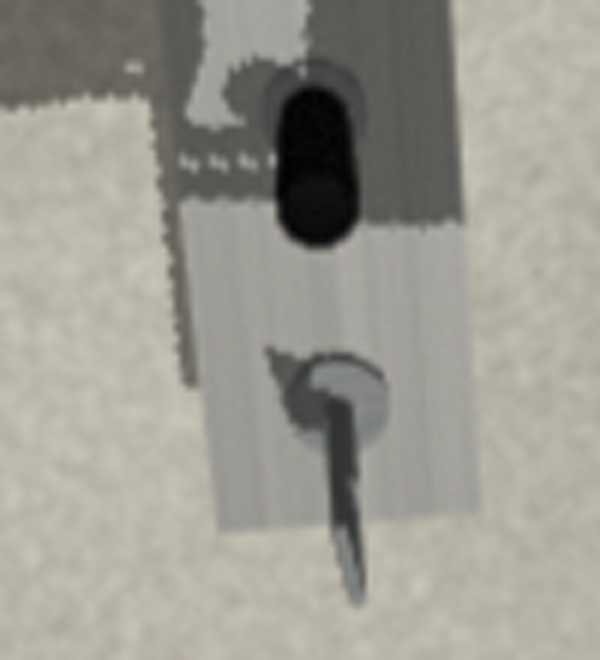

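Run:
```python
from h import *
a=atz('wrist',(322.8,194.5),.157);b=atz('wrist',(323,177.6),.085);print(a,b)
print(tri([ray('wrist',(322.8,194.5)),ray('scene',(393.6,180.6)),ray('side',(294.2,219.8))]))
s=observe();R=np.array(s['tcp_rot']);p=np.array(s['position'])
for q in (a,b): print(R.T@(np.array([q[0],q[1],.128])-p))
```

```text
[0.55281865 0.23151933 0.157     ] [0.55397899 0.23345697 0.085     ]
(array([0.550036  , 0.23111573, 0.15563255]), [np.float64(0.00291495367635705), np.float64(0.0015723343425123662), np.float64(0.0025014023967981653)])
[0.00483452 0.00502562 0.15334922]
[0.00632669 0.00672099 0.15334974]
```

Request:
step_arm([
  [1, [0.003, 0.003, 0.03], 0],
  [1, [0.005, 0.004, 0.07], 0],
  [1, [0.005, 0.004, 0.08], 0],
  [1, [0.005, 0.004, 0.08], 0],
])

```text
t: 4.78
position: [0.5511, 0.2327, 0.2012]
tcp_rot: [[-0.307, 0.952, 0.0], [0.952, 0.307, 0.0], [-0.0, 0.0, -1.0]]
force: [0.8, 0.5, 0.7]
grip_width: 0.0928
```

Run:
```python
from h import *
s=observe();R=np.array(s['tcp_rot']);p=np.array(s['position']);print(s['t'],p,R.round(3))
im=save('wrist','wrist3'); print(proj('wrist',(p[0],p[1],.157)),proj('wrist',(.55,.232,.157)))
cv2.imwrite('pics/c3.png',cv2.resize(im[120:320,220:420,::-1],None,fx=3,fy=3,interpolation=cv2.INTER_CUBIC))
```

```text
4.775 [0.55114951 0.23268257 0.20122058] [[-0.307  0.952  0.   ]
 [ 0.952  0.307  0.   ]
 [-0.     0.    -1.   ]]
[317.0027846  230.64865752] [315.22620992 231.02356492]
```

View pics/c3.png

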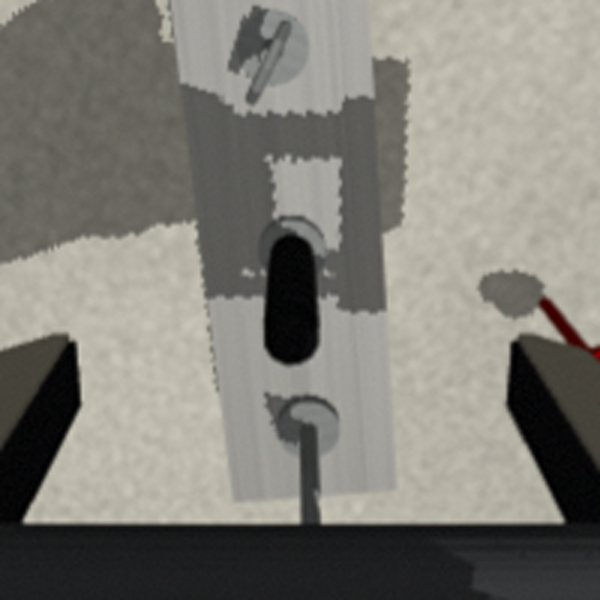

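Request:
step_arm([
  [1, [0, 0, 0.03], 0],
  [1, [0, 0, 0.06], 0],
  [1, [0, 0, 0.073], 0],
  [1, [0, 0, 0.073], 0],
  [0, [0, 0, 0.073], 0],
  [0, [0, 0, 0.073], 0],
  [0, [0, 0, 0.073], 0],
  [0, [0, 0, 0.073], 0],
  [0, [0, 0, 0.073], 0],
  [0, [0, 0, 0.073], 0],
], squeeze=30)

```text
t: 6.08
position: [0.5506, 0.2332, 0.1277]
tcp_rot: [[-0.308, 0.951, -0.0], [0.951, 0.308, 0.0], [0.0, -0.0, -1.0]]
force: [0.3, -0.5, 0.8]
grip_width: 0.0377
```

Run:
```python
from h import *
s=observe();print(s['t'],s['position'],s['grip_width'],s['force'])
im=save('wrist','wrist4')
a=save('side','side4')
cv2.imwrite('pics/c4.png',np.hstack([cv2.resize(im[120:320,220:420,::-1],(400,400)),cv2.resize(a[180:280,240:340,::-1],(400,400))]))
```

```text
6.075 [0.55058338 0.23320621 0.12767275] 0.037656997393315204 [ 0.3098265  -0.53237036  0.82596291]
```

View pics/c4.png

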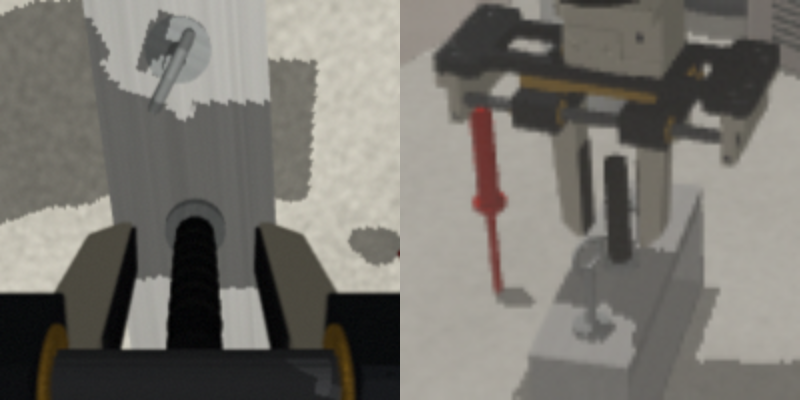

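Both fingers straddle the black handle and are still closing. I'll give them more rows.

Request:
step_arm([
  [0, [0, 0, 0], 0],
  [0, [0, 0, 0], 0],
  [0, [0, 0, 0], 0],
  [0, [0, 0, 0], 0],
  [0, [0, 0, 0], 0],
  [0, [0, 0, 0], 0],
  [0, [0, 0, 0], 0],
  [0, [0, 0, 0], 0],
])

```text
t: 7.18
position: [0.5506, 0.2332, 0.1277]
tcp_rot: [[-0.308, 0.951, -0.0], [0.951, 0.308, 0.0], [0.0, -0.0, -1.0]]
force: [-0.1, -0.3, -1.1]
grip_width: 0.0134
```

Run:
```python
from h import *
s=observe();print(s['t'],s['position'],s['grip_width'],s['force'])
```

```text
7.175 [0.55059245 0.23317621 0.12768746] 0.01339962101785724 [-0.09064753 -0.3480685  -1.09458476]
```

Request:
step_arm([
  [0, [0, 0, -0.01], 0],
  [0, [0, 0, -0.03], 0],
  [0, [0, 0, -0.055], 0],
  [0, [0, 0, -0.08], 0],
  [0, [0, 0, -0.105], 0],
  [0, [0, 0, -0.13], 0],
  [0, [0, 0, -0.15], 0],
  [0, [0, 0, -0.15], 0],
  [0, [0, 0, -0.15], 0],
])

```text
t: 8.3
position: [0.5502, 0.2328, 0.2771]
tcp_rot: [[-0.308, 0.951, -0.001], [0.951, 0.308, -0.001], [-0.0, -0.001, -1.0]]
force: [0.2, -1.0, -0.8]
grip_width: 0.0136
```

Run:
```python
from h import *
s=observe();R=np.array(s['tcp_rot']);p=np.array(s['position']);print(s['t'],p,s['grip_width'],s['force'])
a=save('side','side5');b=save('scene','scene5');w=save('wrist','wrist5')
for n in('side','scene'):
    for z in (.112+.003,): print(n,proj(n,(p[0],p[1],p[2]-.003-.115)),proj(n,(p[0],p[1],p[2]+.029)))
cv2.imwrite('pics/c5.png',np.hstack([cv2.resize(a[130:250,240:360,::-1],(400,400)),cv2.resize(b[110:230,340:460,::-1],(400,400))]))
print(R.T@(np.array([.537,-.244,p[2]])-p))
```

```text
8.3 [0.55018283 0.23282082 0.27708592] 0.013554543334895953 [ 0.19632308 -0.96703539 -0.77979277]
side [292.87439579 218.15767998] [289.91349417 161.69039153]
scene [394.21448698 180.2379515 ] [399.64455857 139.71018632]
[-4.49603823e-01 -1.59336603e-01  3.63290181e-04]
```

View pics/c5.png

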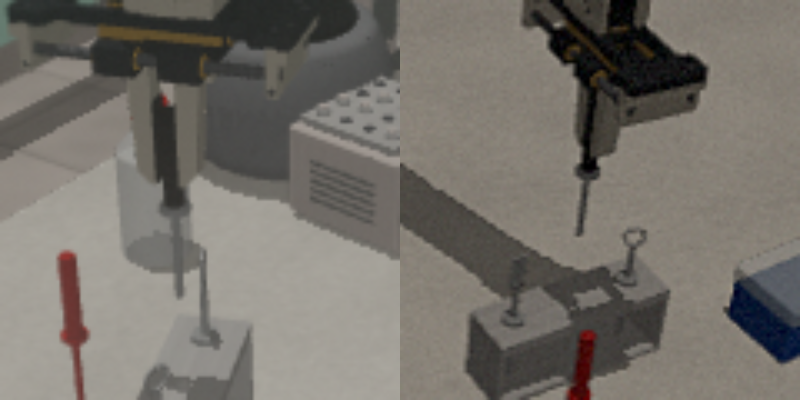

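View pics/wrist5.png

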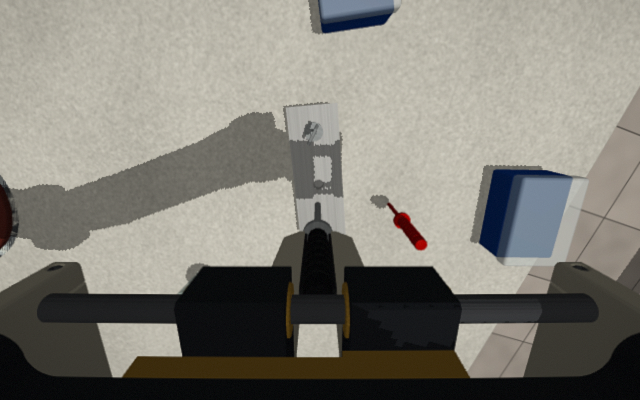

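Request:
step_arm([
  [0, [-0.02, -0.007, 0], 2],
  [0, [-0.06, -0.021, 0], 6],
  [0, [-0.105, -0.037, 0], 11],
  [0, [-0.15, -0.053, 0], 15],
  [0, [-0.195, -0.069, 0], 20],
  [0, [-0.24, -0.085, 0], 24],
  [0, [-0.285, -0.101, 0], 29],
  [0, [-0.33, -0.117, 0], 33],
  [0, [-0.375, -0.133, 0], 38],
  [0, [-0.415, -0.147, 0], 42],
  [0, [-0.44, -0.156, 0], 45],
  [0, [-0.45, -0.159, 0], 45],
])

```text
t: 9.95
position: [0.537, -0.2459, 0.2774]
tcp_rot: [[0.458, 0.889, -0.001], [0.889, -0.458, -0.0], [-0.0, -0.001, -1.0]]
force: [0.1, 0.4, -1.2]
grip_width: 0.0133
```

Request:
step_arm([
  [0, [0, 0, 0], 0],
  [0, [0, 0, 0], 0],
])

```text
t: 10.2
position: [0.5384, -0.2416, 0.2778]
tcp_rot: [[0.452, 0.892, 0.0], [0.892, -0.452, 0.002], [0.002, -0.0, -1.0]]
force: [-0.4, 0.1, -1.3]
grip_width: 0.0134
```

Run:
```python
from h import *
s=observe();R=np.array(s['tcp_rot']);p=np.array(s['position']);print(s['t'],p,R.round(3),s['grip_width'],s['force'])
w=save('wrist','wrist6');a=save('side','side6');b=save('scene','scene6')
print(proj('wrist',(p[0],p[1],p[2]-.118)))
for n in('side','scene'): print(n,proj(n,(p[0],p[1],p[2]-.118)))
cv2.imwrite('pics/c6.png',cv2.resize(w[130:270,240:400,::-1],None,fx=5,fy=5,interpolation=cv2.INTER_CUBIC)[:600])
cv2.imwrite('pics/c6b.png',np.hstack([cv2.resize(a[90:210,325:445,::-1],(400,400)),cv2.resize(b[110:230,190:310,::-1],(400,400))]))
```

```text
10.2 [ 0.53836709 -0.24155298  0.27776618] [[ 0.452  0.892  0.   ]
 [ 0.892 -0.452  0.002]
 [ 0.002 -0.    -1.   ]] 0.013382511842018935 [-0.37442841  0.07316878 -1.33273439]
[317.8771108  199.84549779]
side [388.93775051 151.45912079]
scene [239.61252241 184.04199614]
```

View pics/c6.png

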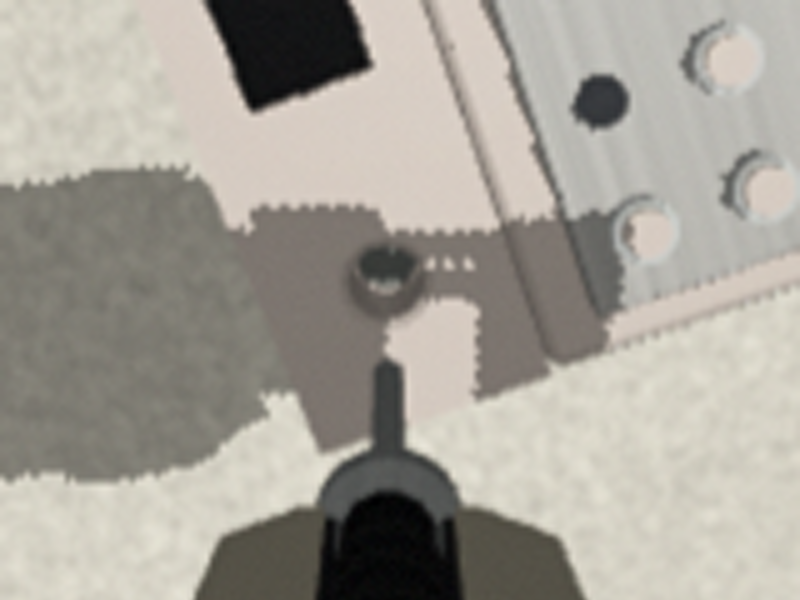

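View pics/c6b.png

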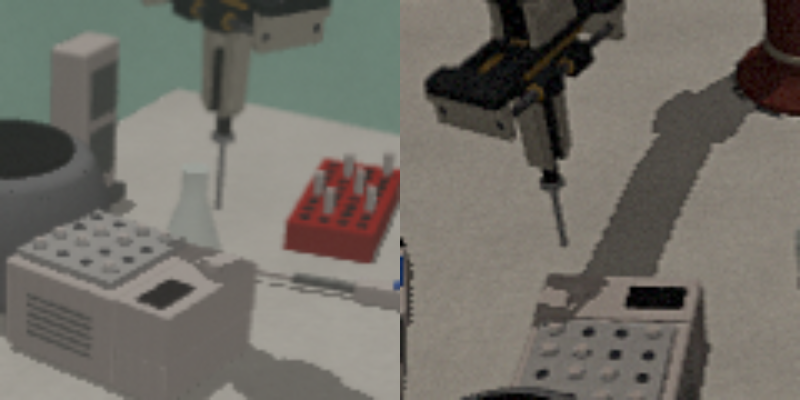

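Run:
```python
from h import *
s=observe();R=np.array(s['tcp_rot']);p=np.array(s['position']);print(s['t'],p)
t=atz('wrist',(317.6,203.2),.16);h=atz('wrist',(317.6,186.2),.1)
print('wrist tip',t,'hole',h,'d tool',R.T@(h-t))
t3=tri([ray('wrist',(317.6,203.2)),ray('side',(391,152.2)),ray('scene',(239.5,183.5))]);h3=tri([ray('wrist',(317.6,186.2)),ray('side',(388.6,170.4)),ray('scene',(243.1,199))])
print(t3,h3,R.T@(h3[0]-t3[0]))
t2=tri([ray('side',(391,152.2)),ray('scene',(239.5,183.5))]);h2=tri([ray('side',(388.6,170.4)),ray('scene',(243.1,199))])
print(t2,h2,R.T@(h2[0]-t2[0]))
```

```text
10.35 [ 0.53820683 -0.24234371  0.27784517]
wrist tip [ 0.53660012 -0.24444134  0.16      ] hole [ 0.53766364 -0.24242145  0.1       ] d tool [2.24058708e-03 3.73059098e-05 6.00015782e-02]
(array([ 0.53413554, -0.24415473,  0.15775358]), [np.float64(0.002334206017287305), np.float64(0.001691254485725785), np.float64(0.0016598756087949865)]) (array([ 0.53552372, -0.24183503,  0.09504824]), [np.float64(0.0023076309934066536), np.float64(0.0010835227141733413), np.float64(0.0018916561359778744)]) [0.00265303 0.00019118 0.0627072 ]
(array([ 0.53225932, -0.24317941,  0.15766301]), [np.float64(0.0005900821978978365), np.float64(0.00059008219789797)]) (array([ 0.53407396, -0.2403608 ,  0.09507421]), [np.float64(2.668488351717739e-05), np.float64(2.6684883517314354e-05)]) [0.00329104 0.00034551 0.06259109]
```

Request:
step_arm([
  [0, [0.0025, 0, 0.015], 0],
  [0, [0.0025, 0, 0.035], 0],
  [0, [0.0025, 0, 0.048], 0],
  [0, [0.0025, 0, 0.048], 0],
  [0, [0.0025, 0, 0.048], 0],
])

```text
t: 10.98
position: [0.5394, -0.2417, 0.2301]
tcp_rot: [[0.455, 0.89, 0.001], [0.89, -0.455, -0.0], [0.0, 0.001, -1.0]]
force: [-0.6, -1.0, -0.8]
grip_width: 0.0138
```

Run:
```python
from h import *
s=observe();R=np.array(s['tcp_rot']);p=np.array(s['position']);print(s['t'],p,s['grip_width'],s['force'])
w=save('wrist','wrist7');a=save('side','side7')
cv2.imwrite('pics/c7.png',np.hstack([cv2.resize(w[150:270,260:380,::-1],(500,500),interpolation=cv2.INTER_CUBIC),cv2.resize(a[130:202,360:408,::-1],(300,500)[:2],interpolation=cv2.INTER_CUBIC)[:500]]))
```

```text
10.975 [ 0.53941449 -0.24171539  0.230078  ] 0.013763535861472043 [-0.64662281 -1.00583792 -0.78241915]
```

View pics/c7.png

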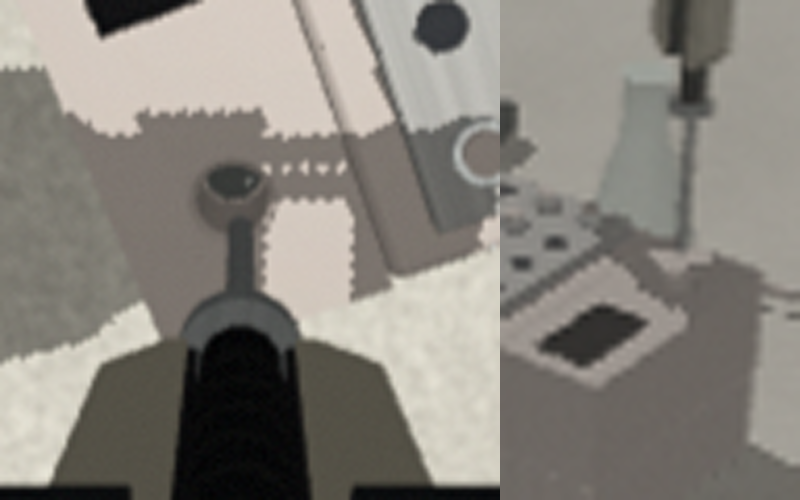

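Run:
```python
from h import *
s=observe();R=np.array(s['tcp_rot'])
h=atz('wrist',(315.9,197.0),.1)
for z in(.110,.112):
    t=atz('wrist',(317.6,203.3),z); print(t,h,R.T@(h-t),s['position'])
```

```text
[ 0.53760297 -0.24490266  0.11      ] [ 0.53771326 -0.24090473  0.1       ] [ 0.00360718 -0.00173841  0.00999809] [ 0.53945691 -0.24185211  0.2304335 ]
[ 0.53788497 -0.24433907  0.112     ] [ 0.53771326 -0.24090473  0.1       ] [ 0.00297648 -0.0017362   0.01199793] [ 0.53945691 -0.24185211  0.2304335 ]
```

Request:
step_arm([
  [0, [0.003, -0.0015, 0], 0],
  [0, [0.003, -0.0015, 0.008], 0],
  [0, [0.003, -0.0015, 0.018], 0],
  [0, [0.003, -0.0015, 0.028], 0],
  [0, [0.003, -0.0015, 0.03], 0],
  [0, [0.003, -0.0015, 0.03], 0],
])

```text
t: 11.82
position: [0.539, -0.2383, 0.1994]
tcp_rot: [[0.455, 0.89, -0.0], [0.89, -0.455, 0.0], [0.0, -0.0, -1.0]]
force: [0.7, -0.1, -1.2]
grip_width: 0.0138
```

Run:
```python
from h import *
s=observe();R=np.array(s['tcp_rot']);p=np.array(s['position']);print(s['t'],p,s['grip_width'],s['force'],s['torque'])
w=save('wrist','wrist8');a=save('side','side8')
cv2.imwrite('pics/c8.png',np.hstack([cv2.resize(w[150:270,260:380,::-1],(500,500),interpolation=cv2.INTER_CUBIC),cv2.resize(a[130:202,360:408,::-1],(300,500)[:2],interpolation=cv2.INTER_CUBIC)[:500]]))
```

```text
11.825 [ 0.53897872 -0.23831694  0.19940046] 0.013779041770045318 [ 0.70257917 -0.06280483 -1.19538723] [-0.04841923 -0.03197613 -0.02074386]
```

View pics/c8.png

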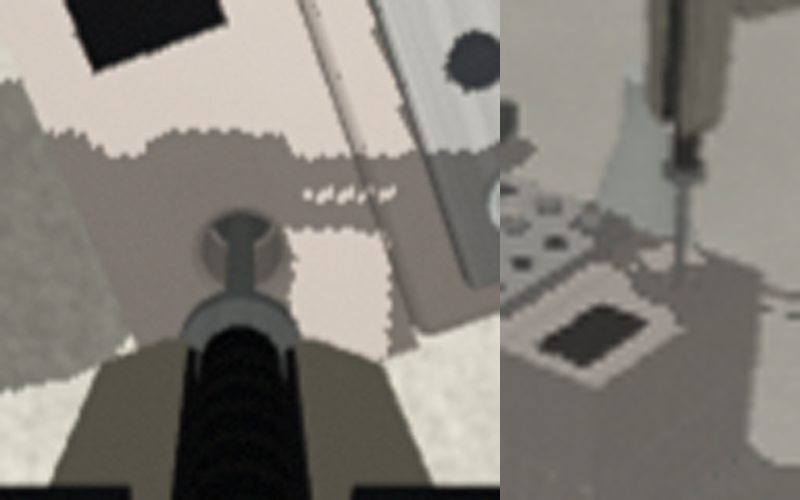

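The tip is inside the hole with clearance all round, and there's no contact force yet. Next I press, watching the force.

Request:
step_arm([
  [0, [0, 0, 0.005], 0],
  [0, [0, 0, 0.01], 0],
  [0, [0, 0, 0.013], 0],
  [0, [0, 0, 0.013], 0],
])

```text
t: 12.42
position: [0.5391, -0.2384, 0.1869]
tcp_rot: [[0.455, 0.89, 0.0], [0.89, -0.455, -0.0], [0.0, 0.0, -1.0]]
force: [-0.1, 0.6, 3.3]
grip_width: 0.0136
```

Request:
step_arm([
  [0, [0, 0, 0.001], 0],
  [0, [0, 0, 0.002], 0],
  [0, [0, 0, 0.002], 0],
])

```text
t: 12.8
position: [0.5391, -0.2384, 0.1849]
tcp_rot: [[0.455, 0.89, 0.0], [0.89, -0.455, -0.0], [0.0, 0.0, -1.0]]
force: [-0.4, 0.9, 3.8]
grip_width: 0.0133
```

Request:
step_arm([
  [0, [0, 0, 0.001], 0],
  [0, [0, 0, 0.001], 0],
])

```text
t: 13.05
position: [0.5391, -0.2384, 0.1838]
tcp_rot: [[0.455, 0.89, 0.0], [0.89, -0.455, -0.0], [0.0, 0.0, -1.0]]
force: [0.9, 0.5, 4.6]
grip_width: 0.0134
```

Request:
step_arm([
  [0, [0, 0, 0.001], 0],
  [0, [0, 0, 0.001], 0],
])

```text
t: 13.3
position: [0.5392, -0.2384, 0.1834]
tcp_rot: [[0.455, 0.89, 0.001], [0.89, -0.455, -0.0], [-0.0, 0.001, -1.0]]
force: [-1.8, -0.2, 7.3]
grip_width: 0.0137
```

Request:
step_arm([
  [0, [0, 0, 0.001], 0],
  [0, [0, 0, 0.001], 0],
])

```text
t: 13.55
position: [0.5393, -0.2384, 0.1832]
tcp_rot: [[0.455, 0.89, 0.001], [0.89, -0.455, -0.001], [-0.0, 0.001, -1.0]]
force: [-1.8, 0.2, 11.3]
grip_width: 0.0136
```

Request:
step_arm([
  [0, [0, 0, 0.001], 0],
  [0, [0, 0, 0.001], 0],
])

```text
t: 13.8
position: [0.5394, -0.2384, 0.1831]
tcp_rot: [[0.455, 0.89, 0.001], [0.89, -0.455, -0.001], [-0.0, 0.002, -1.0]]
force: [-3.3, 1.5, 15.3]
grip_width: 0.0137
```

At the hard stop: z has stalled at 0.183 and the force is climbing past the spring's 5.7 N. I'll ease off 1 mm and hold.

Request:
step_arm([
  [0, [0, 0, -0.001], 0],
  [0, [0, 0, -0.001], 0],
  [0, [0, 0, -0.001], 0],
  [0, [0, 0, -0.001], 0],
  [0, [0, 0, -0.001], 0],
  [0, [0, 0, -0.001], 0],
  [0, [0, 0, -0.001], 0],
  [0, [0, 0, -0.001], 0],
  [0, [0, 0, -0.001], 0],
  [0, [0, 0, -0.001], 0],
  [0, [0, 0, -0.001], 0],
  [0, [0, 0, -0.001], 0],
])

```text
t: 15.3
position: [0.5393, -0.2384, 0.1832]
tcp_rot: [[0.455, 0.89, 0.001], [0.89, -0.455, -0.001], [-0.0, 0.001, -1.0]]
force: [-1.9, 1.0, 11.2]
grip_width: 0.0134
```

Request:
step_arm([
  [0, [0, 0, 0], 0],
  [0, [0, 0, 0], 0],
  [0, [0, 0, 0], 0],
  [0, [0, 0, 0], 0],
  [0, [0, 0, 0], 0],
  [0, [0, 0, 0], 0],
  [0, [0, 0, 0], 0],
  [0, [0, 0, 0], 0],
  [0, [0, 0, 0], 0],
  [0, [0, 0, 0], 0],
  [0, [0, 0, 0], 0],
  [0, [0, 0, 0], 0],
])

```text
t: 16.8
position: [0.5393, -0.2384, 0.1832]
tcp_rot: [[0.455, 0.89, 0.001], [0.89, -0.455, -0.001], [-0.0, 0.001, -1.0]]
force: [-3.1, 1.0, 11.2]
grip_width: 0.0133
```

Run:
```python
from h import *
s=observe();print(s['t'],s['position'],s['grip_width'],s['force'])
w=save('wrist','wrist9');a=save('side','side9');b=save('scene','scene9')
cv2.imwrite('pics/c9.png',np.vstack([np.hstack([cv2.resize(w[150:270,260:380,::-1],(300,300)),cv2.resize(a[100:220,320:440,::-1],(300,300))]),np.hstack([cv2.resize(a[:,:,::-1],(300,188)),cv2.resize(b[:,:,::-1],(300,188))])]))
```

```text
16.8 [ 0.53928168 -0.23836965  0.18322282] 0.013313156005414354 [-3.09369065  1.01423679 11.20471739]
```

View pics/c9.png

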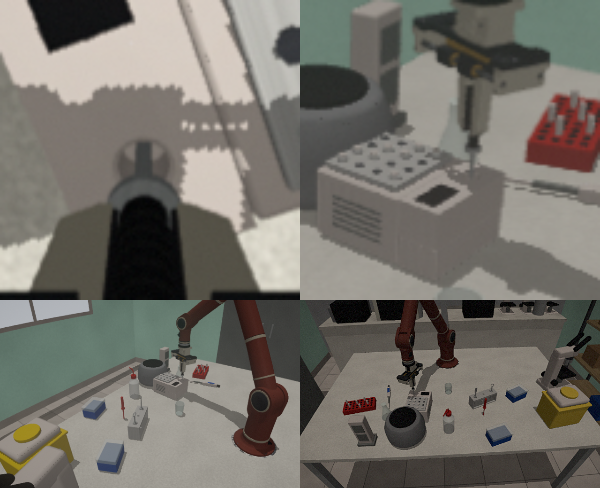

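```bash
python3 -c "
from plant import *
print(sign_off());s=observe();print(s['t'],s['position'],s['force'],s['grip_width'])"
```

```text
the job is handed in; nothing more can be done
None
the job is handed in; nothing more can be done
```

I pulled the black-handled reset pin straight up out of the rack's middle hole and lowered its tip through the reset hole. It pressed the button to its hard stop. The job was handed in at about 17 s of the 48 s allowed, with the button still held down.

- **Hold:** the last readings were steady for over 3 s, with TCP z at 0.1832 m, a push of about 11 N and an opening of 13.3 mm on the handle. The TCP stopped sinking as the force rose past the spring's 5.7 N, so I take the button to be fully down. I had no direct reading of its travel.
- **Position:** the final wrist picture shows the pin upright and centred in the hole. The spatula, loop tool, red look-alike and the other things appear where they started. I checked those by eye only.
- **Disagreements:** the cameras differed by up to about 6 mm on the pin's position and 3 to 4 mm on the hole's. The pin also sat in the jaws with its tip about 3 mm off the centre line. I corrected both by measuring tip and hole in the same wrist picture.
- **Side force:** a sideways force of about 3 N remained at the end, with no visible contact at the rim.

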